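# Look into a valve block's cross port with a rigid inspection scope

## Task

Uncover the valve block's guide bush: lift the dust cap off by its wire bail and hang it by the bail on the hook of the magnetic-base stand. Then draw the inspection scope straight up out of its wooden holder and lower its thin rod down through the guide bush without ever touching the valve block, until the lens at its end is level with the cross port. Finish while holding the scope there, still and upright in the middle of the hole, the cap hanging on its hook and the other things on the bench left where they were.

Things in the scene. Friction and masses are not known exactly. Their poses are not given: they have to be found in the camera images.
- bush_mouth (a point): Centre of the open top of the guide bush, 100 mm above the bench. The bush is a plain steel ring, 40 mm outside, 15 mm tall, with a vertical hole of 18 mm diameter; at the start the dust cap covers it. Turns with the block; z up.
- port_level (a point): Point on the bore's axis level with the centre of the cross port (large round port in the block's -x face): 45 mm straight below bush_mouth, 55 mm above the bench. The scope's lens belongs here. z up.
- valve_block: Fixed aluminium valve block, 90 (its x) by 80 (its y) by 85 mm high, round ports on its sides, a steel guide bush standing in the middle of its top. Origin: centre of its underside on the bench, straight below bush_mouth; z up, -x face has the large open cross port. The bore under the bush is 24 mm wide, coaxial, down to 10 mm above the bench.
- dust_cap: Loose black dust cap, about 0.12 kg: a disc 60 mm wide and 10 mm thick lying on the bush, a loose 14 mm plug under it reaching 12 mm into the hole (lift straight up), and a stiff bail of 6 mm wire rising from it. Origin: centre of the disc's underside; z up; the bail stands in the cap's y-z plane, 82 mm wide over all, and does not fold.
- bail_bar (a point): Middle of the bail's straight top bar, 85 mm above the disc's underside, 185 mm above the bench at the start. The bar is 6 mm thick, runs along the cap's y, straight for 27 mm either side; under it the bail is open for 69 mm. Pinch it across (along the cap's x); gripped some 20 mm to one side, its middle stays free for the hook.
- hook_stand: Fixed stand: dark steel magnetic base 58 by 50 by 52 mm, a 12 mm upright post, 232 mm high over all, and a hook of 8 mm steel wire reaching from the post along the stand's own -x at 213 mm height, dipping into a U and turned up at its end. Origin: centre of the base's underside; z up.
- hook_seat (a point): Lowest point of the hook's U, on top of the wire, 202 mm above the bench, 68 mm from the post; a bar lying along the stand's y settles here. The hook's upturned end is 17 mm further out along the stand's -x, its top at 224 mm, the wire's underside at 194 mm. The cap's disc cannot pass down over the hook: bring the open bail in from the stand's -x side, bar above the hook end, then lower.
- scope: Loose inspection scope, about 0.18 kg: steel rod 8 mm thick and 98 mm long, a short taper to 14 mm, a black box-shaped head 28 by 28 mm, 56 mm tall, and a round eyepiece 29 mm wide, 16 mm tall, on top. Origin: the rod's lower end, 110 mm under the head; z up along the rod; x, y square to the head's flat sides. The head rests on the holder's top, the rod hangs free.
- scope_head (a point): Centre of the scope's box-shaped head, where it is to be gripped across two opposite flat sides: 138 mm above the rod's end, 153 mm above the bench at the start.
- scope_lens (a point): Middle of the lens at the lower end of the scope's rod, 5 mm above the rod's end, 133 mm below scope_head.
- scope_shank (a point): Point on the axis of the scope's rod, 50 mm above the rod's end, 45 mm above the lens: it comes level with the mouth of the bush when the lens is level with the port.
- scope_holder: Fixed wooden holder: base 80 (its x) by 120 mm (its y), and an upper plate 60 by 120 mm carried by two posts, whose top is 125 mm above the bench, with a 16 mm hole in its middle. Origin: centre of the base's underside; z up.
- spanner: Loose combination spanner, 191 mm long, lying on the bench nearer the robot. Leave it.
- bearing: Loose ball bearing, 40 mm across and 12 mm high, on the bench nearer the robot. Leave it.
- tape_roll: Loose roll of black tape, 57 mm across, 19 mm high, in the middle of the bench. Leave it.
- grease_tin: Loose round tin, 70 mm across and 46 mm high, towards the back on the right. Leave it.
- pipe_plug: Loose small hexagon pipe plug, 25 mm, left of the middle of the bench. Leave it.
- hub: Loose flanged coupling hub, 66 mm across and 38 mm high, at the back, behind the hook stand. Leave it.
Not all that is in view belongs to the job. What is shaped like the scope but yellow is not meant. Leave any purple look-alike of the dust_cap alone.

How it is judged:
By the outcome, as a careful person would: the job done as asked, in the order asked, and still so for the second after the job is handed in, while the arm keeps its last pose, push and grip.
It also fails if it takes over 69 s, if anything falls off the work surface, if the arm or the gripper's body presses on something with over 40 N, if the wrist force passes 120 N, or if a joint passes its speed limit or range.

## Robot

A 6-joint arm with a two-finger parallel gripper is mounted at the origin on a cart in front of the work surface, level with it; the furniture and walls round the work are solid. World frame = base frame: x ahead of the robot, y to its left, z up, the work surface at z = 0. Lengths are in mm, angles in rad, forces in N, time in s.
With the tool pointing down it reaches from about 350 to 775 mm from the base axis. Payload 7.3 kg.
Tool frame: the origin (TCP) lies between the finger pads; the fingertips stand 25 mm ahead of it and the grasp point (between the pads) lies 6 mm ahead of it; z points along the fingers, y is the line along which they close (so a half turn about z gives the same grasp; the last joint's range is limited). The gripper opens to 92 mm and grips with 3 to 60 N. Pads are 19 mm wide; open, the fingers measure 130 mm over their backs; the gripper's body (75 mm by 190 mm) begins 47 mm behind the grasp point.
Start: joints at [1.118, 0.342, 1.524, -0, 1.275, -0.146], TCP at [158.539, 500.508, 251.741] pointing down, gripper open.
Joint ranges: [-2.53, 2.53], [-0.77, 2.02], [0.04, 2.7], [-1, 4.14], [0.28, 2.66], [-3.11, 3.11]. Speed limits (rad/s): [2.57, 2.57, 3.14, 3.14, 3.14, 3.14].

## Interface

Orientations are given as [roll, pitch, yaw] about the fixed x, y, z axes, in that order (R = Rz(yaw) Ry(pitch) Rx(roll)).
In Python, from plant import bot gives the robot as it stands.
- The arm moves only by the tool play_rows, never from a script. Its argument "commands" is a list of rows, each an object of numbers: "x", "y", "z": the shift along the tool's x, y, z in m; "twist": the turn about the tool's z in degrees. In form: [{"x": .., "y": .., "z": .., "twist": ..}, ...]. A call has exactly 8 rows; each row is the pose to reach, as a shift and turn from the pose commanded when the call began, along the tool's axes at that moment; what a row does not reach only later rows make up. A row lasts 1/10 s, in which the tool goes at most 50 mm and 8.59 degrees, less where a joint would pass 70% of its speed; a pose out of reach is approached as far as the arm can. A call with a gripper value outside its range is refused whole. "jaw" is the closure, from 0 (fully open) to 1 (shut), set as the call begins (left out, the last holds). The fingers move at their own pace and stop on an object; the grip force is fixed at half the most. Time passes only in rows, so rows that repeat a pose let the fingers close, or fill a call up. It gives the time, the measured TCP pose, the force, the opening and the grip force at its end, in the units of the state.
- bot.get_obs(): the state, without advancing time (a new reading comes with each control period).
- bot.capture(name): name is "side" or "top"; returns a dict with "pixels" (480x640x3 uint8, red, green, blue), "fx", "fy", "cx", "cy" (pixels), "eye" and "rotation" of the camera in the world. Camera axes: x right, y down, z forward; pixel columns grow to the right and rows downward; lengths in mm; the calibration is good to about 2 mm. A picture is of the moment at which its call begins. There is no depth.
- bot.close_job(): hands the job in; it is judged then, once.
The state is a dict: "time": time; "joint_positions": joint angles; "dq": joint speeds; "tau": joint torques, N m; "tool_pos": TCP position; "tcp_rot": TCP orientation; "contact_force": force on the tool from outside, world axes, zero at the start; "moment": the same for the moment, N m; "grip_width": finger opening in mm; "finger_force": force on a finger pad.
Only numpy, scipy, OpenCV 4.12 (cv2) and the standard library are available. Lean on these libraries where they do the work, as an engineer would, in place of code of your own. Each camera call takes 0.05 s, during which the arm holds its last target. There are 200 camera calls.

## Working session

There is one attempt and no reset: what is moved stays moved. The work goes in short steps, Python scripts to look and compute and a tool call to move; the robot and the scene stay as the last step left them, time stands still between calls to the robot, and variables do not carry over. Pictures are saved under pics/ and viewed, at most 10 in all, crops included, and the job is handed in when it is done.

Besides the shell and the picture viewer there is one more tool, called after ">>>" as name([rows], argument=value, ...), one row to a line, values as JSON. play_rows: Moves the arm, as the interface text tells. Its arguments: {"type":"object","properties":{"commands":{"type":"array"},"jaw":{"type":"number"}},"required":["commands"]}

```bash
mkdir -p pics
cat > h.py <<'E'
import numpy as np, cv2
from plant import bot
def cap(n,f=None):
    c=bot.capture(n)
    if f: cv2.imwrite(f'pics/{f}.png',c['pixels'][:,:,::-1])
    return c
def ray(c,u,v):
    d=np.array(c['rotation'])@np.array([(u-c['cx'])/c['fx'],(v-c['cy'])/c['fy'],1.])
    return np.array(c['eye'],float),d/np.linalg.norm(d)
def onz(c,u,v,z):
    e,d=ray(c,u,v); return e+d*(z-e[2])/d[2]
def tri(c1,p1,c2,p2):
    A=np.zeros((3,3));b=np.zeros(3);rs=[ray(c1,*p1),ray(c2,*p2)]
    for e,d in rs:
        P=np.eye(3)-np.outer(d,d);A+=P;b+=P@e
    x=np.linalg.solve(A,b); return x,[np.linalg.norm(np.cross(x-e,d)) for e,d in rs]
def proj(c,p):
    q=np.array(c['rotation']).T@(np.array(p,float)-c['eye']); return (q[0]/q[2]*c['fx']+c['cx'],q[1]/q[2]*c['fy']+c['cy'])
E
python3 - <<'E'
from h import *
import pickle
o=bot.get_obs();print(o)
C={}
for n in('side','top'):
    C[n]=c=cap(n,n+'0');print(n,c['eye'],np.round(c['rotation'],3).tolist(),c['fx'],c['cx'],c['cy'])
pickle.dump(C,open('c0.pkl','wb'))
E
```

```text
{'time': 0.0, 'joint_positions': array([ 1.11800564e+00,  3.42734471e-01,  1.52503942e+00, -1.99162569e-05,
        1.27541083e+00, -1.46014597e-01]), 'dq': array([-0.00149637,  0.00042376,  0.00093994, -0.00079187,  0.00165034,
        0.00072601]), 'tau': array([ 1.43465910e-03, -4.31253576e+01, -2.44216543e+01,  7.19026546e-02,
        5.62112918e-02, -1.76619919e-04]), 'tool_pos': array([158.36505787, 500.14317712, 251.03102516]), 'tcp_rot': array([-3.14001475e+00, -2.12799212e-04,  2.83482221e+00]), 'contact_force': array([-0.04597611,  0.1026022 ,  0.45136111]), 'moment': array([ 0.02866095,  0.01072609, -0.02050808]), 'finger_force': 0.0, 'grip_width': 91.96543117966216}
side [ 219.23582042 -590.03745897  692.379569  ] [-2.233, -0.009, -0.552] 446.7096363790561 316.88810914517217 243.2219034905582
top [ 456.77261585   29.37772518 1318.86121901] [-3.004, -0.018, -1.578] 438.80528198458694 320.88893833460287 244.41495635977773
```

View pics/side0.png

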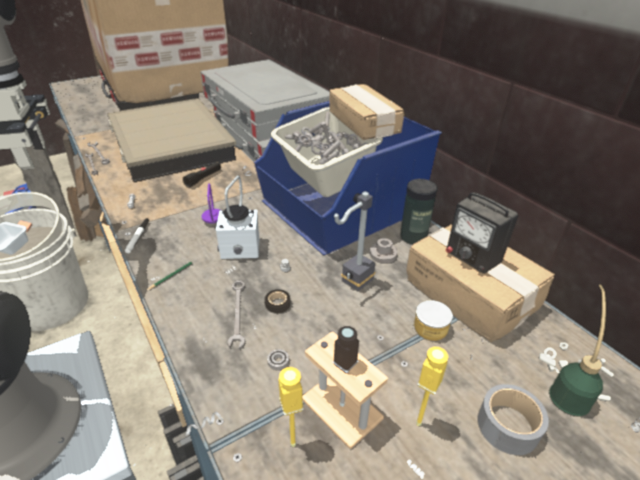

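View pics/top0.png

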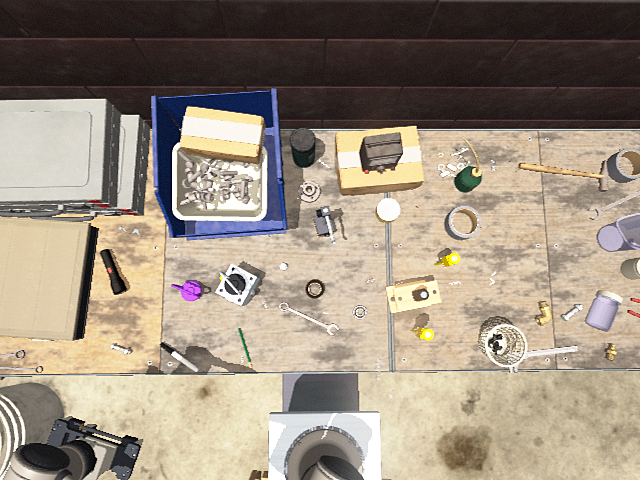

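```bash
cat >> h.py <<'E'
from scipy.spatial.transform import Rotation as Rot
_cap=cap
def cap(n,f=None):
    c=_cap(n,f); c['rotation']=Rot.from_euler('xyz',np.ravel(c['rotation'])).as_matrix(); return c
def tile(specs,f,w=266,h=300):
    # spec: (img,u0,v0,du)
    ims=[]
    for c,u,v,du in specs:
        s=w/du; M=np.float32([[s,0,-u*s],[0,s,-v*s]])
        im=cv2.warpAffine(c['pixels'][:,:,::-1].copy(),M,(w,h),flags=cv2.INTER_CUBIC)
        st=10
        for g in range(0,du,st):
            cv2.line(im,(int(g*s),0),(int(g*s),5),(0,0,255),1); cv2.putText(im,str(u+g),(int(g*s),15),0,.33,(0,0,255),1)
        for g in range(0,int(h/s),st):
            cv2.line(im,(0,int(g*s)),(5,int(g*s)),(0,0,255),1); cv2.putText(im,str(v+g),(6,int(g*s)+4),0,.33,(0,0,255),1)
        ims.append(im)
    cv2.imwrite(f'pics/{f}.png',np.vstack([np.hstack(ims[:3]),np.hstack(ims[3:6])]))
E
python3 - <<'E'
from h import *
import pickle
C=pickle.load(open('c0.pkl','rb'))
s,t=C['side'],C['top']
tile([(s,205,170,75),(s,325,185,85),(s,295,315,100),(t,205,255,60),(t,305,195,50),(t,380,265,65)],'tiles')
for c in(s,t): c['rotation']=Rot.from_euler('xyz',c['rotation']).as_matrix()
print(onz(t,236,284,110),onz(t,421,294,197),onz(t,324,225,52))
print(onz(s,240,252,0),onz(s,358,282,0))
E
```

```text
[516.34020698 240.21384436 110.        ] [ 483.58155424 -246.00973965  197.        ] [690.15620083  -3.67103017  52.        ]
[509.98833377 229.30824787   0.        ] [694.97171679  -7.74587857   0.        ]
```

View pics/tiles.png

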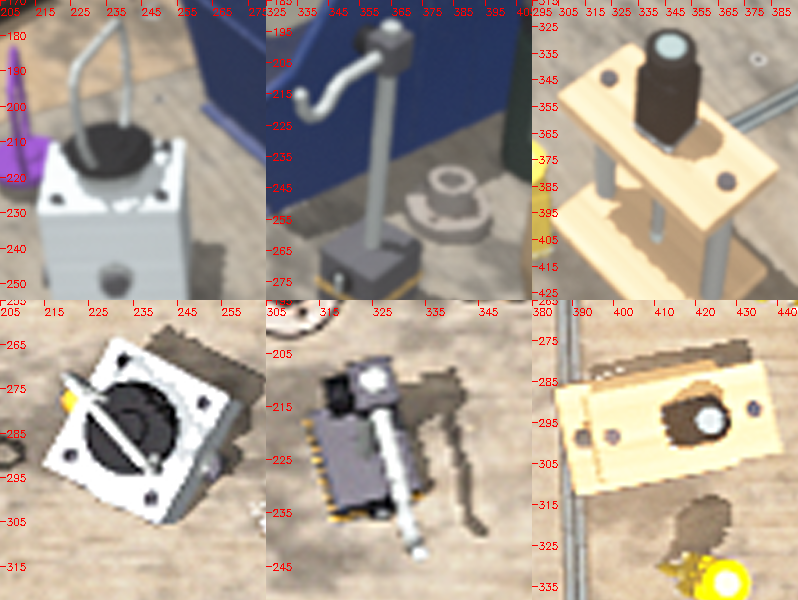

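Black cap at top (236,284) sits on the white block, and it is the one meant; the purple one at (188,290) is the decoy. The black scope at top (421,294) stands in the wooden holder; the yellow ones at (425,334) and (452,258) are decoys. The crops confirm both.

Run:
```python
from h import *
import pickle
C=pickle.load(open('c0.pkl','rb'))
s,t=C['side'],C['top']
for c in(s,t): c['rotation']=Rot.from_euler('xyz',c['rotation']).as_matrix()
def blob(c,u0,v0,u1,v1,f,name):
    p=c['pixels'][v0:v1,u0:u1].astype(int); m=f(p).astype(np.uint8)
    n,l,st,ce=cv2.connectedComponentsWithStats(m); i=1+np.argmax(st[1:,4])
    k=np.argwhere(l==i)[:,::-1]+[u0,v0]; r=cv2.minAreaRect(k.astype(np.float32))
    print(name,st[i,4],ce[i]+[u0,v0],'rect',np.round(cv2.boxPoints(r),1).tolist(),np.round(r[0],1)); return np.array(r[0]),cv2.boxPoints(r),ce[i]+[u0,v0]
wh=lambda p:p.min(2)>175
r=blob(t,205,255,262,310,lambda p:(p.min(2)>140)&(p.max(2)-p.min(2)<30),'block')
cs=[onz(t,*q,85)[:2] for q in r[1]];print(np.round(cs,1).tolist(),np.mean(cs,0))
cs=[onz(t,*q,85)[:2] for q in[(231.2,263.3),(214.5,291.8),(242.2,305.1),(258.2,278.7)]];print('hand',np.round(cs,1).tolist(),np.mean(cs,0))
b=blob(t,222,270,250,296,lambda p:p.max(2)<70,'disc t');print(onz(t,*b[0],110))
b2=blob(s,215,198,255,225,lambda p:p.max(2)<70,'disc s');print(onz(s,*b2[0],110)); 
for q in[(219.9,271.9),(240,292.2)]:print('bail end t',onz(t,*q,185))
for q in[(228,184),(238,175.6)]:print('bail s',onz(s,*q,185))
for n,a,bb in[('tip',(333.6,242.4),(335.9,214.4)),('post',(325.1,209.7),(365.6,193)),('eye',(423.5,294.3),(347.3,331.9))]:print(n,tri(t,a,s,bb))
print('tip t',onz(t,333.6,242.4,224),'seat s',onz(s,339.7,220.8,198),'post',onz(t,325.1,209.7,232),onz(s,365.6,193,232))
print('eye t',onz(t,423.5,294.3,197),onz(s,347.3,331.9,197))
e=[onz(s,*q,125) for q in[(334.5,362.7),(345,371.4),(357,360.1)]];print('head corners',np.round(e,1).tolist(),'centre',(e[0]+e[2])/2)
h=blob(t,384,270,445,315,lambda p:(p[:,:,0]>150)&(p[:,:,0]-p[:,:,2]>25),'holder');h=[onz(t,*q,125)[:2] for q in h[1]];print(np.round(h,1).tolist(),np.mean(h,0))
e=blob(s,335,320,360,345,lambda p:(p.min(2)>110)&(p[:,:,2]>=p[:,:,0]),'eye s');print(onz(s,*e[2],197))
e=blob(t,412,286,432,304,lambda p:(p.min(2)>110)&(p[:,:,2]>=p[:,:,0]),'eye t');print(onz(t,*e[2],197))
```

```text
block 707 [235.4115983  284.55021216] rect [[207.5, 290.29998779296875], [224.5, 259.0], [257.0, 276.6000061035156], [240.0, 307.8999938964844]] [232.3 283.4]
[[500.5, 323.3], [588.1, 278.1], [538.0, 186.2], [451.3, 232.1]] [519.46933816 254.942354  ]
hand [[575.7, 259.1], [496.3, 303.9], [459.0, 226.3], [532.0, 182.9]] [515.75241078 243.0366305 ]
disc t 69 [238.79710145 278.84057971] rect [[228.89999389648438, 275.8999938964844], [235.39999389648438, 269.8999938964844], [248.5, 284.0], [242.0, 290.0]] [238.7 280. ]
[527.31733608 233.04384527 110.        ]
disc s 215 [237.49767442 212.6       ] rect [[224.0, 206.0], [247.0, 206.0], [247.0, 219.0], [224.0, 219.0]] [235.5 212.5]
[514.15050641 238.16642121 110.        ]
bail end t [543.99757137 269.07605091 185.        ]
bail end t [491.62761012 216.51434467 185.        ]
bail s [507.15155624 244.14609911 185.        ]
bail s [541.35938913 267.49035749 185.        ]
tip (array([614.43117652, -23.3469503 , 222.53975902]), [np.float64(0.4895716995957588), np.float64(0.4895716995955961)])
post (array([697.10753272,  -2.5768318 , 232.041173
[... 457 characters left out ...]
97.        ]
head corners [[471.5, -242.0, 125.0], [476.3, -263.5, 125.0], [504.0, -256.0, 125.0]] centre [ 487.7792225  -248.98609384  125.        ]
holder 2338 [414.19931565 292.49486741] rect [[384.0, 270.0], [444.0, 270.0], [444.0, 314.0], [384.0, 314.0]] [414. 292.]
[[551.2, -164.7], [550.2, -329.5], [431.2, -324.0], [432.4, -161.5]] [ 491.24040392 -244.91207366]
eye s 98 [347.29591837 332.29591837] rect [[340.0, 332.0], [347.0, 325.0], [354.5, 332.5], [347.5, 339.5]] [347.3 332.3]
[ 484.39753113 -251.51762467  197.        ]
eye t 33 [423.39393939 294.48484848] rect [[420.0, 292.0], [426.0, 292.0], [426.0, 297.0], [420.0, 297.0]] [423.  294.5]
[ 482.31025069 -252.09580441  197.        ]
```

>>> play_rows([
  {"x":-0.03,"y":-0.011,"z":0,"twist":6},
  {"x":-0.07,"y":-0.026,"z":0,"twist":14},
  {"x":-0.115,"y":-0.043,"z":0,"twist":22},
  {"x":-0.16,"y":-0.06,"z":0,"twist":30},
  {"x":-0.205,"y":-0.077,"z":0,"twist":38},
  {"x":-0.25,"y":-0.094,"z":0,"twist":46},
  {"x":-0.29,"y":-0.11,"z":0,"twist":54},
  {"x":-0.33,"y":-0.125,"z":0,"twist":62},
], jaw=0)

```text
time: 0.9
tool_pos: [436.5, 280.1, 251.5]
tcp_rot: [-3.141, 0.0, 1.746]
contact_force: [0.9, 1.0, -0.2]
grip_width: 91.9
finger_force: 0.0
```

```bash
cat >> h.py <<'E'
def to(x,y,z,yaw=None):
    "shift (m) along tool axes and twist (deg) from measured pose to TCP target"
    o=bot.get_obs(); R=Rot.from_euler('xyz',o['tcp_rot']); y0=np.degrees(o['tcp_rot'][2])
    d=R.inv().apply(np.array([x,y,z])-o['tool_pos'])/1000
    tw=0 if yaw is None else -((yaw-y0+180)%360-180)
    print('t %.2f'%o['time'],'pos',np.round(o['tool_pos'],1),'rpy',np.round(np.degrees(o['tcp_rot']),2),'F',np.round(o['contact_force'],1),'w %.1f'%o['grip_width'],'f %.1f'%o['finger_force'],'| shift',np.round(d,4),'twist',round(tw,2))
E
python3 -c "
from h import *
to(503,228,225,45)"
```

```text
t 0.90 pos [436.5 280.1 251.5] rpy [-179.97    0.    100.06] F [ 0.9  1.  -0.2] w 91.9 f 0.0 | shift [-0.0629  0.0564  0.0264] twist 55.06
```

>>> play_rows([
  {"x":-0.009,"y":0.008,"z":0.003,"twist":8},
  {"x":-0.018,"y":0.016,"z":0.006,"twist":16},
  {"x":-0.027,"y":0.024,"z":0.01,"twist":24},
  {"x":-0.036,"y":0.032,"z":0.013,"twist":32},
  {"x":-0.045,"y":0.04,"z":0.017,"twist":40},
  {"x":-0.054,"y":0.048,"z":0.02,"twist":48},
  {"x":-0.063,"y":0.056,"z":0.024,"twist":55},
  {"x":-0.063,"y":0.056,"z":0.026,"twist":55},
])

```text
time: 1.7
tool_pos: [502.4, 229.0, 224.9]
tcp_rot: [-3.141, 0.001, 0.79]
contact_force: [0.3, 1.6, -0.4]
grip_width: 91.8
finger_force: 0.0
```

Run:
```python
from h import *
to(503,228,191,45)
s,t=cap('side'),cap('top')
tile([(s,200,140,75),(s,215,150,50),(t,195,240,80),(t,205,255,50),(t,205,255,50),(t,205,255,50)],'g1')
im=cv2.imread('pics/g1.png');a=np.hstack([im[:300,:532],im[:300,532:]]);b=im[300:,:266];cv2.imwrite('pics/g1.png',np.hstack([a[:,:266],a[:,532:],b]))
```

```text
t 1.70 pos [502.4 229.  224.9] rpy [-1.7998e+02  6.0000e-02  4.5280e+01] F [ 0.3  1.6 -0.4] w 91.8 f 0.0 | shift [-0.0002  0.0011  0.0339] twist 0.28
```

View pics/g1.png

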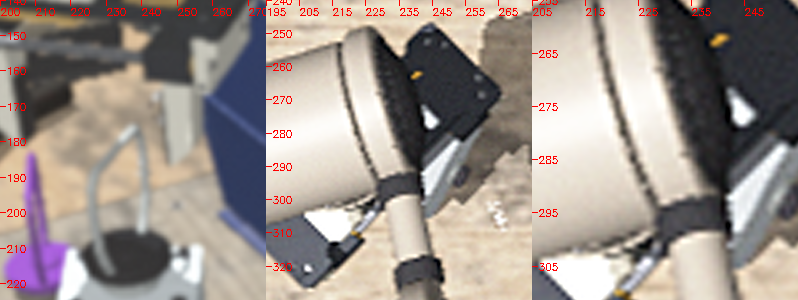

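The side crop shows the open fingers astride the bail, whose top is at (237,177). The top view is covered by the arm. Descending.

>>> play_rows([
  {"x":0,"y":0.001,"z":0.006,"twist":0},
  {"x":0,"y":0.001,"z":0.013,"twist":0},
  {"x":0,"y":0.001,"z":0.02,"twist":0},
  {"x":0,"y":0.001,"z":0.026,"twist":0},
  {"x":0,"y":0.001,"z":0.031,"twist":0},
  {"x":0,"y":0.001,"z":0.034,"twist":0},
  {"x":0,"y":0.001,"z":0.034,"twist":0},
  {"x":0,"y":0.001,"z":0.034,"twist":0},
], jaw=0.6)

```text
time: 2.6
tool_pos: [502.7, 229.2, 191.8]
tcp_rot: [3.142, -0.0, 0.793]
contact_force: [-1.1, 0.8, -0.6]
grip_width: 38.0
finger_force: 0.0
```

>>> play_rows([
  {"x":0,"y":0,"z":0,"twist":0},
  {"x":0,"y":0,"z":0,"twist":0},
  {"x":0,"y":0,"z":0,"twist":0},
  {"x":0,"y":0,"z":0,"twist":0},
  {"x":0,"y":0,"z":0,"twist":0},
  {"x":0,"y":0,"z":0,"twist":0},
  {"x":0,"y":0,"z":0,"twist":0},
  {"x":0,"y":0,"z":0,"twist":0},
], jaw=1)

```text
time: 3.4
tool_pos: [502.6, 229.2, 191.8]
tcp_rot: [-3.142, -0.0, 0.793]
contact_force: [0.3, 0.0, 1.3]
grip_width: 4.8
finger_force: 30.0
```

Run:
```python
from h import *
to(503,228,291,45)
s=cap('side')
tile([(s,200,140,75)]*3+[(s,200,140,75)]*3,'g2')
im=cv2.imread('pics/g2.png');cv2.imwrite('pics/g2.png',im[:300,:266])
```

```text
t 3.40 pos [502.6 229.2 191.8] rpy [-1.800e+02 -1.000e-02  4.542e+01] F [0.3 0.  1.3] w 4.8 f 30.0 | shift [-0.0005  0.0012 -0.0992] twist 0.42
```

View pics/g2.png

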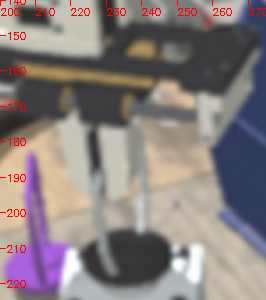

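The side crop shows the fingers closed on the bail around (228,185), with the cap still on the block. The grip force is 30 N. Lifting straight up.

>>> play_rows([
  {"x":0,"y":0,"z":-0.002,"twist":0},
  {"x":0,"y":0,"z":-0.007,"twist":0},
  {"x":0,"y":0,"z":-0.014,"twist":0},
  {"x":0,"y":0,"z":-0.022,"twist":0},
  {"x":0,"y":0,"z":-0.032,"twist":0},
  {"x":0,"y":0,"z":-0.042,"twist":0},
  {"x":0,"y":0,"z":-0.05,"twist":0},
  {"x":0,"y":0,"z":-0.055,"twist":0},
])

```text
time: 4.25
tool_pos: [502.8, 229.2, 247.9]
tcp_rot: [3.141, -0.001, 0.793]
contact_force: [-0.4, 0.1, -0.6]
grip_width: 5.0
finger_force: 30.0
```

Run:
```python
from h import *
s=cap('side');cv2.imwrite('pics/a.png',cv2.resize(s['pixels'][90:270,160:400,::-1],(800,600)))
# target: bar middle short of the hook tip; bar middle = TCP + 18*toolx, toolx at yaw 104
a=np.radians(104); ux=np.array([np.cos(a),np.sin(a)]); sx=np.array([np.cos(a-np.pi/2),np.sin(a-np.pi/2)])
seat=np.array([630.5,-18.5])
for back in(60,0):
    p=seat-back*sx-18*ux; to(p[0],p[1],246,104); print(p)
```

```text
t 4.30 pos [503.  229.3 248.4] rpy [ 1.7994e+02 -1.2000e-01  4.5420e+01] F [-0.   0.5 -0.1] w 4.9 f 30.0 | shift [-0.1476  0.2488  0.0023] twist -58.58
[576.63685054 -50.48063681]
t 4.30 pos [503.  229.3 248.4] rpy [ 1.7994e+02 -1.2000e-01  4.5420e+01] F [-0.   0.5 -0.1] w 4.9 f 30.0 | shift [-0.0964  0.2801  0.0025] twist -58.58
[634.85459412 -35.96532307]
```

View pics/a.png

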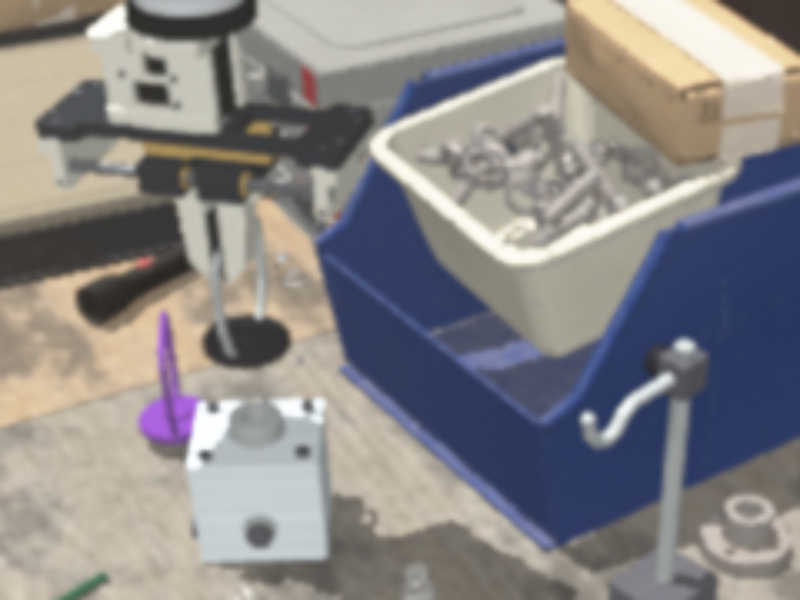

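The side crop shows the cap hanging level from the fingers, and the bush bared on the block at about (237,214) in full-frame pixels. Carrying it to the hook's open side.

>>> play_rows([
  {"x":-0.003,"y":0.005,"z":0,"twist":-1},
  {"x":-0.01,"y":0.017,"z":0,"twist":-4},
  {"x":-0.021,"y":0.035,"z":0,"twist":-8.5},
  {"x":-0.034,"y":0.057,"z":0,"twist":-14},
  {"x":-0.048,"y":0.081,"z":0,"twist":-20},
  {"x":-0.062,"y":0.105,"z":0,"twist":-26},
  {"x":-0.076,"y":0.129,"z":0,"twist":-32},
  {"x":-0.09,"y":0.152,"z":0,"twist":-38},
])

```text
time: 5.1
tool_pos: [547.6, 56.7, 246.1]
tcp_rot: [-3.141, 0.0, 1.461]
contact_force: [0.7, -0.2, -1.7]
grip_width: 4.5
finger_force: 30.0
```

Run:
```python
from h import *
to(576.6,-50.5,246,104)
```

```text
t 5.10 pos [547.6  56.7 246.1] rpy [-1.7994e+02  1.0000e-02  8.3700e+01] F [ 0.7 -0.2 -1.7] w 4.5 f 30.0 | shift [-1.034e-01  4.060e-02  1.000e-04] twist -20.3
```

>>> play_rows([
  {"x":-0.022,"y":0.009,"z":0,"twist":-4.5},
  {"x":-0.043,"y":0.017,"z":0,"twist":-9},
  {"x":-0.062,"y":0.024,"z":0,"twist":-13},
  {"x":-0.078,"y":0.031,"z":0,"twist":-16},
  {"x":-0.091,"y":0.036,"z":0,"twist":-18.5},
  {"x":-0.099,"y":0.039,"z":0,"twist":-20},
  {"x":-0.103,"y":0.041,"z":0,"twist":-20.5},
  {"x":-0.103,"y":0.041,"z":0,"twist":-20.5},
])

```text
time: 5.9
tool_pos: [576.5, -49.3, 246.2]
tcp_rot: [-3.141, -0.0, 1.813]
contact_force: [0.5, 0.0, -1.4]
grip_width: 5.0
finger_force: 30.0
```

Run:
```python
from h import *
to(576.6,-50.5,246,104)
s,t=cap('side'),cap('top')
a=cv2.resize(s['pixels'][150:300,285:405,::-1],(480,600));b=cv2.resize(t['pixels'][190:310,270:390,::-1],(320,320))
cv2.imwrite('pics/b.png',np.hstack([a,np.vstack([b,np.zeros((280,320,3),np.uint8)])]))
```

```text
t 5.90 pos [576.5 -49.3 246.2] rpy [-1.7996e+02 -2.0000e-02  1.0387e+02] F [ 0.5  0.  -1.4] w 5.0 f 30.0 | shift [-0.0012 -0.0002  0.0002] twist -0.13
```

View pics/b.png

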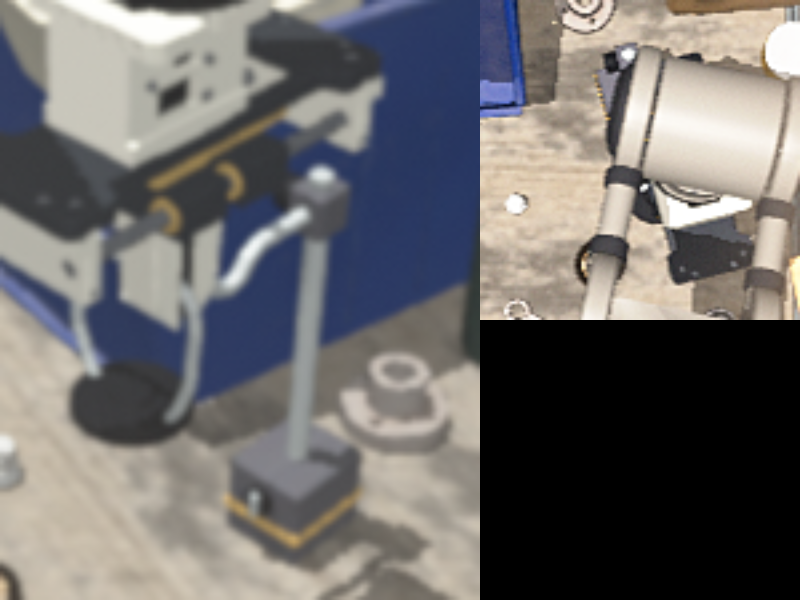

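The crops show the level cap held short of the hook's open end, with the bail plane square to the hook and the bar above it. Advancing 60 mm.

>>> play_rows([
  {"x":-0.001,"y":0.004,"z":0,"twist":0},
  {"x":-0.001,"y":0.012,"z":0,"twist":0},
  {"x":-0.001,"y":0.022,"z":0,"twist":0},
  {"x":-0.001,"y":0.033,"z":0,"twist":0},
  {"x":-0.001,"y":0.044,"z":0,"twist":0},
  {"x":-0.001,"y":0.053,"z":0,"twist":0},
  {"x":-0.001,"y":0.059,"z":0,"twist":0},
  {"x":-0.001,"y":0.06,"z":0,"twist":0},
])

```text
time: 6.8
tool_pos: [635.7, -34.9, 246.3]
tcp_rot: [-3.141, -0.0, 1.814]
contact_force: [0.2, -1.2, -1.7]
grip_width: 4.8
finger_force: 30.0
```

Run:
```python
from h import *
to(634.9,-36,211,104)
s=cap('side');cv2.imwrite('pics/d.png',cv2.resize(s['pixels'][160:280,290:400,::-1],(550,600),interpolation=cv2.INTER_CUBIC))
```

```text
t 6.80 pos [635.7 -34.9 246.3] rpy [-1.7999e+02 -1.0000e-02  1.0395e+02] F [ 0.2 -1.2 -1.7] w 4.8 f 30.0 | shift [-0.0009 -0.0011  0.0353] twist -0.05
```

View pics/d.png

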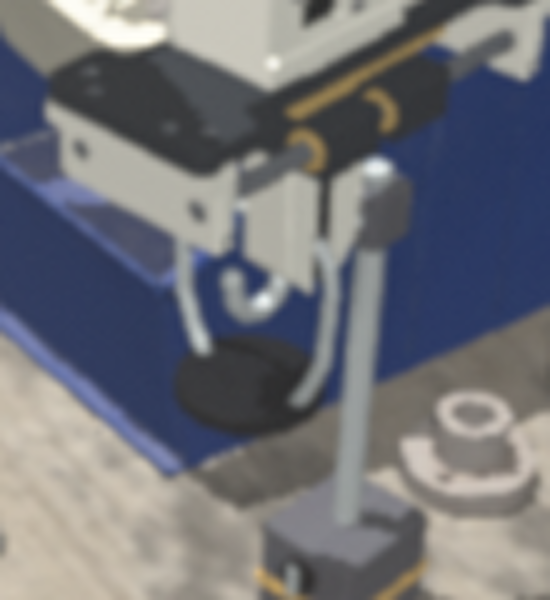

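The crop shows the hook's U (tip at about (336,215) full frame) inside the open bail, between the two legs. Lowering.

>>> play_rows([
  {"x":-0.001,"y":-0.001,"z":0.003,"twist":0},
  {"x":-0.001,"y":-0.001,"z":0.008,"twist":0},
  {"x":-0.001,"y":-0.001,"z":0.014,"twist":0},
  {"x":-0.001,"y":-0.001,"z":0.02,"twist":0},
  {"x":-0.001,"y":-0.001,"z":0.026,"twist":0},
  {"x":-0.001,"y":-0.001,"z":0.03,"twist":0},
  {"x":-0.001,"y":-0.001,"z":0.032,"twist":0},
  {"x":-0.001,"y":-0.001,"z":0.032,"twist":0},
])

```text
time: 7.65
tool_pos: [634.3, -36.4, 214.4]
tcp_rot: [-3.141, -0.0, 1.814]
contact_force: [0.4, -0.1, 0.1]
grip_width: 4.8
finger_force: 30.0
```

>>> play_rows([
  {"x":0,"y":0,"z":0.001,"twist":0},
  {"x":0,"y":0,"z":0.002,"twist":0},
  {"x":0,"y":0,"z":0.003,"twist":0},
  {"x":0,"y":0,"z":0.003,"twist":0},
  {"x":0,"y":0,"z":0.003,"twist":0},
  {"x":0,"y":0,"z":0.003,"twist":0},
  {"x":0,"y":0,"z":0.003,"twist":0},
  {"x":0,"y":0,"z":0.003,"twist":0},
])

```text
time: 8.45
tool_pos: [634.4, -36.4, 211.8]
tcp_rot: [3.141, 0.0, 1.814]
contact_force: [-0.7, 0.3, 0.0]
grip_width: 4.7
finger_force: 30.0
```

>>> play_rows([
  {"x":0,"y":0,"z":0.001,"twist":0},
  {"x":0,"y":0,"z":0.001,"twist":0},
  {"x":0,"y":0,"z":0.002,"twist":0},
  {"x":0,"y":0,"z":0.002,"twist":0},
  {"x":0,"y":0,"z":0.002,"twist":0},
  {"x":0,"y":0,"z":0.002,"twist":0},
  {"x":0,"y":0,"z":0.002,"twist":0},
  {"x":0,"y":0,"z":0.002,"twist":0},
])

```text
time: 9.25
tool_pos: [634.6, -36.5, 211.0]
tcp_rot: [3.14, 0.001, 1.814]
contact_force: [-3.0, -0.7, 7.8]
grip_width: 5.0
finger_force: 30.0
```

>>> play_rows([
  {"x":0,"y":0,"z":-0.001,"twist":0},
  {"x":0,"y":0,"z":-0.001,"twist":0},
  {"x":0,"y":0,"z":-0.001,"twist":0},
  {"x":0,"y":0,"z":-0.001,"twist":0},
  {"x":0,"y":0,"z":-0.001,"twist":0},
  {"x":0,"y":0,"z":-0.001,"twist":0},
  {"x":0,"y":0,"z":-0.001,"twist":0},
  {"x":0,"y":0,"z":-0.001,"twist":0},
], jaw=0.67)

```text
time: 10.05
tool_pos: [634.4, -36.4, 210.7]
tcp_rot: [3.142, -0.0, 1.814]
contact_force: [0.1, 0.4, 0.3]
grip_width: 30.7
finger_force: 0.0
```

>>> play_rows([
  {"x":0,"y":0,"z":-0.004,"twist":0},
  {"x":0,"y":0,"z":-0.012,"twist":0},
  {"x":0,"y":0,"z":-0.024,"twist":0},
  {"x":0,"y":0,"z":-0.038,"twist":0},
  {"x":0,"y":0,"z":-0.052,"twist":0},
  {"x":0,"y":0,"z":-0.066,"twist":0},
  {"x":0,"y":0,"z":-0.076,"twist":0},
  {"x":0,"y":0,"z":-0.08,"twist":0},
])

```text
time: 10.85
tool_pos: [634.7, -36.5, 292.7]
tcp_rot: [3.139, 0.001, 1.814]
contact_force: [0.2, 0.9, 0.7]
grip_width: 30.3
finger_force: 0.0
```

Run:
```python
from h import *
to(483.5,-251.5,260,0)
s,t=cap('side'),cap('top')
a=cv2.resize(s['pixels'][160:280,290:400,::-1],(400,436),interpolation=cv2.INTER_CUBIC)
b=cv2.resize(s['pixels'][310:410,290:390,::-1],(400,400),interpolation=cv2.INTER_CUBIC)
cv2.imwrite('pics/e.png',np.hstack([a,np.vstack([b,np.zeros((36,400,3),np.uint8)])]))
```

```text
t 10.85 pos [634.7 -36.5 292.7] rpy [1.7985e+02 6.0000e-02 1.0392e+02] F [0.2 0.9 0.7] w 30.3 f 0.0 | shift [-0.1723 -0.1986  0.0324] twist 103.92
```

View pics/e.png

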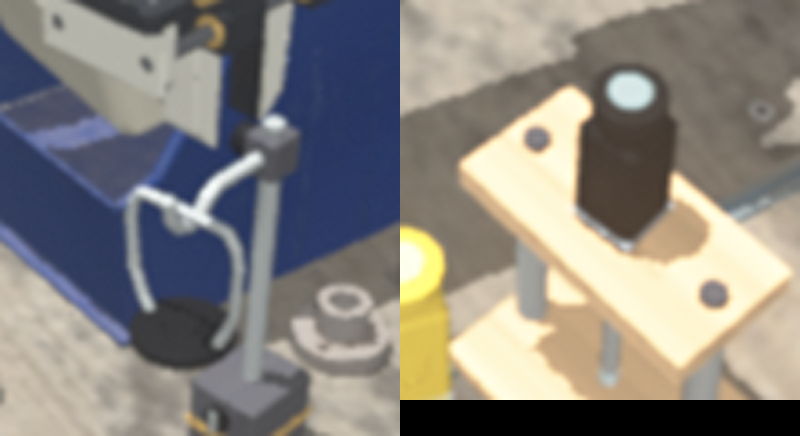

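The crops show the cap hanging by its bail in the hook's U, at about (342,215) full frame, free of the gripper. The black scope stands in its holder with its head's lower corners at (334,361), (347,372) and (357.5,362).

Run:
```python
from h import *
s,t=cap('side'),cap('top')
e=[onz(s,*q,125)[:2] for q in[(334.25,361.25),(347,372),(357.5,362)]];print(np.round(e,1).tolist(),'c',(e[0]+e[2])/2)
for a,b in((1,0),(1,2)): d=e[b]-e[a];print(np.linalg.norm(d),np.degrees(np.arctan2(d[1],d[0])))
# side silhouettes of head: holder plate corners in side view for holder yaw
c=[onz(s,290+(u-400)/4,310+v/4,125)[:2] for u,v in[(460,168),(570,88),(790,272),(683,360)]];print(np.round(c,1).tolist(),np.mean(c,0))
for a,b in((0,3),(1,2),(0,1)): d=c[b]-c[a];print(np.linalg.norm(d),np.degrees(np.arctan2(d[1],d[0])))
# eyepiece, yellow scopes (top view)
print('eye',tri(t,(423.4,294.5),s,(347.3,332.3)))
for c_ in(t,):
    p=c_['pixels'].astype(int); m=((p[:,:,0]>150)&(p[:,:,0]-p[:,:,2]>90)&(p[:,:,1]>120)).astype(np.uint8)
    n,l,st,ce=cv2.connectedComponentsWithStats(m)
    for i in range(1,n):
        if st[i,4]>40: print(st[i],ce[i],onz(t,*ce[i],100))
```

```text
[[472.7, -239.5], [478.3, -266.0], [502.6, -259.3]] c [ 487.64740497 -249.40710974]
27.02516710974236 101.9814223003657
25.175272030503745 15.361547677836318
[[443.1, -200.9], [502.4, -189.2], [523.9, -306.1], [468.1, -315.2]] [ 484.38334767 -252.82664659]
116.98781419376407 -77.6562597694466
118.8623798227504 -79.57887870568932
60.51248688922957 11.160581442318296
eye (array([ 482.92390502, -252.16625115,  198.37306256]), [np.float64(0.784279647572136), np.float64(0.7842796475722609)])
[345 130  25  21  80] [358.6875 135.125 ] [ 946.57911373 -105.57734422  100.        ]
[336 132   6  21  50] [337.54 141.58] [927.00771188 -43.74002751 100.        ]
[521 164  82  14 272] [555.87867647 169.83088235] [ 841.16765734 -676.59008044  100.        ]
[ 65 214  25   3  48] [ 75.6875     214.77083333] [713.25428637 693.64972245 100.        ]
[ 89 217  20   9  41] [ 98.02439024 219.82926829] [698.58418849 630.68892067 100.        ]
[434 253  26  14 177] [448.31638418 259.96045198] [ 580.27422929 -350.4542731   100.        ]
[393 280  33   8  84] [409.35714286 283.42857143] [ 515.33049791 -238.44927959  100.        ]
[540 308  12  17  67] [545.11940299 315.79104478] [ 423.62088747 -612.38676504  100.        ]
[411 327  23  14 160] [423.0875 333.1875] [ 379.19176773 -271.42195613  100.        ]
```

>>> play_rows([
  {"x":-0.008,"y":-0.009,"z":0,"twist":5},
  {"x":-0.025,"y":-0.029,"z":0,"twist":13},
  {"x":-0.047,"y":-0.054,"z":0,"twist":21},
  {"x":-0.071,"y":-0.081,"z":0,"twist":29},
  {"x":-0.095,"y":-0.108,"z":0.005,"twist":37},
  {"x":-0.117,"y":-0.134,"z":0.01,"twist":45},
  {"x":-0.137,"y":-0.157,"z":0.015,"twist":53},
  {"x":-0.155,"y":-0.177,"z":0.02,"twist":61},
], jaw=0.3)

```text
time: 11.85
tool_pos: [498.5, -230.4, 269.8]
tcp_rot: [-3.14, 0.0, 0.743]
contact_force: [0.4, -0.3, 0.6]
grip_width: 64.7
finger_force: 0.0
```

Run:
```python
from h import *
to(484.5,-251.5,250,13)
```

```text
t 11.85 pos [ 498.5 -230.4  269.8] rpy [-1.7992e+02  2.0000e-02  4.2560e+01] F [ 0.4 -0.3  0.6] w 64.7 f 0.0 | shift [-0.0245  0.0061  0.0198] twist 29.56
```

>>> play_rows([
  {"x":-0.005,"y":0.001,"z":0.004,"twist":6},
  {"x":-0.01,"y":0.002,"z":0.008,"twist":13},
  {"x":-0.015,"y":0.004,"z":0.012,"twist":19},
  {"x":-0.019,"y":0.005,"z":0.016,"twist":24},
  {"x":-0.022,"y":0.006,"z":0.019,"twist":27},
  {"x":-0.0245,"y":0.006,"z":0.02,"twist":29.5},
  {"x":-0.0245,"y":0.006,"z":0.02,"twist":29.5},
  {"x":-0.0245,"y":0.006,"z":0.02,"twist":29.5},
])

```text
time: 12.65
tool_pos: [485.9, -250.4, 250.3]
tcp_rot: [-3.141, 0.0, 0.235]
contact_force: [0.4, -0.1, -0.1]
grip_width: 64.4
finger_force: 0.0
```

Run:
```python
from h import *
to(484.5,-251.5,162,13)
```

```text
t 12.65 pos [ 485.9 -250.4  250.3] rpy [-1.7996e+02  3.0000e-02  1.3480e+01] F [ 0.4 -0.1 -0.1] w 64.4 f 0.0 | shift [-0.0015  0.0008  0.0883] twist 0.48
```

>>> play_rows([
  {"x":-0.0015,"y":0.001,"z":0.006,"twist":0},
  {"x":-0.0015,"y":0.001,"z":0.018,"twist":0},
  {"x":-0.0015,"y":0.001,"z":0.034,"twist":0},
  {"x":-0.0015,"y":0.001,"z":0.05,"twist":0},
  {"x":-0.0015,"y":0.001,"z":0.066,"twist":0},
  {"x":-0.0015,"y":0.001,"z":0.079,"twist":0},
  {"x":-0.0015,"y":0.001,"z":0.086,"twist":0},
  {"x":-0.0015,"y":0.001,"z":0.088,"twist":0},
])

```text
time: 13.45
tool_pos: [484.3, -251.5, 161.4]
tcp_rot: [-3.14, 0.001, 0.235]
contact_force: [0.3, 0.2, 0.6]
grip_width: 64.1
finger_force: 0.0
```

>>> play_rows([
  {"x":0,"y":0,"z":0,"twist":0},
  {"x":0,"y":0,"z":0,"twist":0},
  {"x":0,"y":0,"z":0,"twist":0},
  {"x":0,"y":0,"z":0,"twist":0},
  {"x":0,"y":0,"z":0,"twist":0},
  {"x":0,"y":0,"z":0,"twist":0},
  {"x":0,"y":0,"z":0,"twist":0},
  {"x":0,"y":0,"z":0,"twist":0},
], jaw=1)

```text
time: 14.25
tool_pos: [484.9, -251.8, 163.0]
tcp_rot: [3.141, -0.0, 0.234]
contact_force: [0.6, 1.2, 2.9]
grip_width: 28.1
finger_force: 29.7
```

>>> play_rows([
  {"x":0,"y":0,"z":-0.002,"twist":0},
  {"x":0,"y":0,"z":-0.007,"twist":0},
  {"x":0,"y":0,"z":-0.014,"twist":0},
  {"x":0,"y":0,"z":-0.023,"twist":0},
  {"x":0,"y":0,"z":-0.034,"twist":0},
  {"x":0,"y":0,"z":-0.046,"twist":0},
  {"x":0,"y":0,"z":-0.058,"twist":0},
  {"x":0,"y":0,"z":-0.07,"twist":0},
])

```text
time: 15.05
tool_pos: [484.8, -251.9, 234.1]
tcp_rot: [3.141, -0.001, 0.234]
contact_force: [0.2, 0.0, -2.0]
grip_width: 28.0
finger_force: 29.7
```

>>> play_rows([
  {"x":0,"y":0,"z":-0.012,"twist":0},
  {"x":0,"y":0,"z":-0.024,"twist":0},
  {"x":0,"y":0,"z":-0.036,"twist":0},
  {"x":0,"y":0,"z":-0.047,"twist":0},
  {"x":0,"y":0,"z":-0.055,"twist":0},
  {"x":0,"y":0,"z":-0.06,"twist":0},
  {"x":0,"y":0,"z":-0.062,"twist":0},
  {"x":0,"y":0,"z":-0.062,"twist":0},
])

```text
time: 15.85
tool_pos: [484.7, -251.8, 294.6]
tcp_rot: [-3.141, 0.0, 0.234]
contact_force: [0.6, 0.4, -1.5]
grip_width: 28.1
finger_force: 29.7
```

Run:
```python
from h import *
to(516,241,293)
```

```text
t 15.85 pos [ 484.7 -251.8  294.6] rpy [-1.7999e+02  1.0000e-02  1.3420e+01] F [ 0.6  0.4 -1.5] w 28.1 f 29.7 | shift [ 0.1448 -0.4721  0.0017] twist 0
```

>>> play_rows([
  {"x":0.002,"y":-0.006,"z":0,"twist":0},
  {"x":0.006,"y":-0.02,"z":0,"twist":0},
  {"x":0.013,"y":-0.043,"z":0,"twist":0},
  {"x":0.023,"y":-0.074,"z":0,"twist":0},
  {"x":0.034,"y":-0.11,"z":0,"twist":0},
  {"x":0.045,"y":-0.147,"z":0,"twist":0},
  {"x":0.057,"y":-0.185,"z":0,"twist":0},
  {"x":0.068,"y":-0.223,"z":0,"twist":0},
])

```text
time: 16.65
tool_pos: [498.5, -16.5, 294.6]
tcp_rot: [-3.141, 0.0, 0.235]
contact_force: [-0.1, 0.4, -1.0]
grip_width: 27.8
finger_force: 29.7
```

>>> play_rows([
  {"x":0.012,"y":-0.038,"z":0,"twist":0},
  {"x":0.024,"y":-0.077,"z":0,"twist":0},
  {"x":0.036,"y":-0.116,"z":0,"twist":0},
  {"x":0.048,"y":-0.155,"z":0,"twist":0},
  {"x":0.058,"y":-0.19,"z":0,"twist":0},
  {"x":0.067,"y":-0.22,"z":0,"twist":0},
  {"x":0.074,"y":-0.241,"z":0,"twist":0},
  {"x":0.077,"y":-0.249,"z":0,"twist":0},
])

```text
time: 17.45
tool_pos: [515.1, 243.7, 294.3]
tcp_rot: [-3.141, 0.001, 0.237]
contact_force: [-0.3, -0.5, -0.2]
grip_width: 28.1
finger_force: 29.7
```

>>> play_rows([
  {"x":0,"y":0,"z":0,"twist":0},
  {"x":0,"y":0,"z":0,"twist":0},
  {"x":0,"y":0,"z":0,"twist":0},
  {"x":0,"y":0,"z":0,"twist":0},
  {"x":0,"y":0,"z":0,"twist":0},
  {"x":0,"y":0,"z":0,"twist":0},
  {"x":0,"y":0,"z":0,"twist":0},
  {"x":0,"y":0,"z":0,"twist":0},
])

```text
time: 18.25
tool_pos: [516.2, 240.8, 294.7]
tcp_rot: [-3.142, -0.0, 0.234]
contact_force: [-0.9, 0.2, -1.4]
grip_width: 28.0
finger_force: 29.7
```

Run:
```python
from h import *
import pickle
to(516,241,293)
s,t=cap('side'),cap('top')
pickle.dump((s,t),open('c1.pkl','wb'))
tile([(s,215,130,50),(s,215,186,42),(t,205,240,70)]*2,'f1')
im=cv2.imread('pics/f1.png')
for c,(u,v,du),x0 in((s,(215,130,50),0),):pass
cv2.imwrite('pics/f1.png',cv2.resize(im[:300],(798,300)))
```

```text
t 18.25 pos [516.2 240.8 294.7] rpy [-180.     -0.     13.41] F [-0.9  0.2 -1.4] w 28.0 f 29.7 | shift [-0.0002 -0.0002  0.0017] twist 0
```

View pics/f1.png

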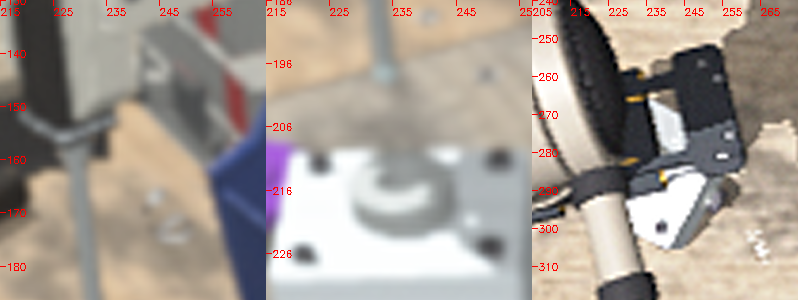

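The crops show the scope held upright over the block in the side view. The rod end is at about (233.8,197.8) and the bush at about (236.5,215); the top view is blocked by the arm. I'll measure the rod numerically, then step aside for a clear view of the bush.

Run:
```python
from h import *
import pickle
s,t=pickle.load(open('c1.pkl','rb'))
g=s['pixels'].astype(int)
for v in list(range(162,204,3))+[195,196,197,198,199,200]: print(v,g[v,222:244].sum(1)//3)
print(proj(s,(516.2,240.8,147.2)),proj(s,(516.2,240.8,200)),proj(s,(516,241,100)))
```

```text
162 [ 86 113 131 132 131 131 139 145 143 144 162 174 175 177 181 182 180 178
 178 182 185 187]
165 [188 190 184 176 172 169 155 147 143 146 168 183 184 183 183 176 169 163
 166 169 173 179]
168 [172 178 178 178 173 163 151 146 145 142 151 170 179 178 172 168 164 160
 158 155 154 170]
171 [138 152 158 157 160 162 157 148 146 142 136 138 143 143 145 147 149 152
 154 153 149 144]
174 [151 144 141 141 145 152 158 153 146 143 136 139 141 140 140 142 141 140
 141 143 143 137]
177 [167 159 151 150 150 149 145 139 141 145 141 144 157 158 150 144 146 154
 161 162 158 151]
180 [147 146 147 152 156 157 156 154 150 146 143 146 166 178 176 173 175 178
 179 177 170 161]
183 [146 147 151 159 169 176 179 176 163 151 144 144 168 189 193 193 189 189
 192 195 194 188]
186 [150 145 144 147 152 154 160 167 164 153 146 141 147 171 185 188 186 184
 182 183 185 184]
189 [192 184 170 162 164 171 177 182 180 164 150 143 144 167 183 189 195 191
 179 185 184 182]
192 [183 186 186 181 177 178 181 186 186 174 157 146 140 152 170 177 179 182
 181 181 181 179]
195 [190 190 188 186 184 186 191 195 195 184 165 153 14
[... 292 characters left out ...]
58 166 171 171
 171 175 180 183]
196 [194 194 194 191 188 185 188 191 186 177 169 163 154 147 153 168 180 182
 180 181 182 184]
197 [195 198 196 193 186 181 181 179 170 166 175 177 172 159 157 169 180 186
 186 184 182 183]
198 [191 192 188 183 174 169 169 166 163 164 174 179 173 159 152 160 173 182
 187 187 185 182]
199 [179 175 173 169 168 172 176 173 170 171 171 170 165 151 144 151 163 175
 184 186 185 182]
200 [171 172 174 176 178 181 182 179 178 177 174 169 162 151 144 149 160 171
 178 183 184 185]
(np.float64(234.1840874486524), np.float64(198.08057711044742)) (np.float64(231.66855973657053), np.float64(177.6601123239538)) (np.float64(236.18640235090788), np.float64(215.24270574026073))
```

>>> play_rows([
  {"x":0,"y":0.006,"z":0,"twist":0},
  {"x":0,"y":0.02,"z":0,"twist":0},
  {"x":0,"y":0.045,"z":0,"twist":0},
  {"x":0,"y":0.08,"z":0,"twist":0},
  {"x":0,"y":0.12,"z":0,"twist":0},
  {"x":0,"y":0.155,"z":0,"twist":0},
  {"x":0,"y":0.18,"z":0,"twist":0},
  {"x":0,"y":0.19,"z":0,"twist":0},
])

```text
time: 19.15
tool_pos: [560.7, 52.8, 294.7]
tcp_rot: [3.141, 0.0, 0.231]
contact_force: [-0.4, 1.1, -1.4]
grip_width: 28.2
finger_force: 29.7
```

Run:
```python
from h import *
import pickle
s,t=cap('side'),cap('top'); pickle.dump((s,t),open('c2.pkl','wb'))
to(516,241,293)
for c,u0,u1,v0,v1 in((s,222,254,203,226),(t,222,252,268,300)):
    g=c['pixels'].astype(int).sum(2)//3
    print(u0,u1)
    for v in range(v0,v1): print(v,' '.join('%3d'%k for k in g[v,u0:u1]))
```

```text
t 19.25 pos [560.5  54.4 294.6] rpy [180.     0.    13.27] F [-0.3  0.3 -1. ] w 27.9 f 29.7 | shift [-0.0005 -0.1918  0.0016] twist 0
222 254
203 185 184 183 180 176 173 173 177 179 177 178 179 173 166 161 160 163 170 175 179 181 181 179 178 180 183 184 185 188 190 188 185
204 178 178 179 177 174 168 169 172 172 170 166 165 161 158 158 157 159 165 170 173 175 178 179 181 185 187 187 184 184 186 189 187
205 171 172 173 175 171 166 163 162 160 156 153 153 152 152 152 151 154 159 163 166 171 177 181 182 186 189 185 180 179 182 186 188
206 168 171 175 177 173 167 161 154 150 146 145 147 149 150 147 146 149 154 160 163 169 177 180 181 181 184 182 178 177 180 184 187
207 164 170 177 178 175 169 162 156 151 148 145 146 146 147 147 146 146 148 154 159 165 173 178 177 177 178 180 181 179 180 183 185
208 159 165 171 174 171 167 162 158 155 153 151 146 144 148 152 153 149 149 152 157 163 170 174 175 177 183 190 194 188 180 178 181
209 155 155 161 171 178 180 177 179 180 177 172 164 162 168 175 176 172 169 173 184 191 198 204 206 210 217 224 225 204 173 162 177
210 159 137 146 183 223 233 234 23
[... 5353 characters left out ...]
 255 255 255 255 255 255 255 255 255 255 255 255 255 255 255 246 107 133 152 145
295 255 255 255 255 255 255 255 255 255 255 255 255 255 255 255 255 255 255 255 255 255 255 255 255 255 145 125 131 136  90
296 180 255 255 255 255 255 255 255 255 255 255 255 255 255 255 255 255 255 255 255 255 255 255 255 246 108 128 126 118  93
297 182 121 158 255 255 255 255 255 255 255 255 255 255 255 255 255 255 255 255 255 255 255 255 255 102 120 126 126 114 111
298 205 198 190 203 254 255 255 255 255 255 255 255 255 255 255 255 255 171 217 255 255 255 255 196 112 131 128 127 115 103
299 211 211 208 206 219 254 255 255 255 255 255 255 255 255 255 255 104 101 109 255 255 255 244 106 124 131 129 108  95  94
```

Run:
```python
from h import *
import pickle
s,t=pickle.load(open('c2.pkl','rb'))
print(onz(t,234.8,284.1,100),onz(s,236.05,214.6,100),tri(t,(234.8,284.1),s,(236.05,214.6)))
# holder hole / gripper reference: rod line and eyepiece of the held scope as calibration check in side view now
g=s['pixels'].astype(int).sum(2)//3
o=bot.get_obs()['tool_pos']; 
for z in(240,220,200,180,160,147.2,141):
    u,v=proj(s,(o[0],o[1],z)); print(z,round(u,2),round(v,2),int(u)-7,g[int(round(v)),int(u)-7:int(u)+9])
```

```text
[516.57888613 245.25452257 100.        ] [516.79733362 243.62175792 100.        ] (array([516.9936678 , 245.31596124,  98.89646982]), [np.float64(0.38468290866927796), np.float64(0.38468290866925453)])
240 289.84 195.28 282 [ 68  66  66  67  68  83 114 138 147 140 119 103 103 101  95  90]
220 290.13 204.11 283 [ 69  68  67  67  70  92 125 146 143 117  85  68  65  65  65  65]
200 290.41 212.7 283 [ 71  68  67  68  68  83 121 145 147 128  96  72  66  66  66  67]
180 290.68 221.05 283 [151 135 124 125 131 133 137 146 149 137 106  75  67  67  68  68]
160 290.95 229.17 283 [195 193 188 183 177 169 160 152 150 142 128 123 132 139 137 123]
147.2 291.12 234.25 284 [184 183 185 189 190 188 186 185 181 170 163 164 163 161 155 139]
141 291.2 236.68 284 [182 180 177 176 180 186 188 187 182 174 170 173 177 184 189 193]
```

Run:
```python
from h import *
import pickle
s,t=pickle.load(open('c2.pkl','rb'))
p=s['pixels'].astype(int)
for v in range(224,242): print(v,p[v,285:299].sum(1)//3,'b-r',(p[v,285:299,2]-p[v,285:299,0]))
s1,_=pickle.load(open('c1.pkl','rb'));p=s1['pixels'].astype(int)
for v in range(190,204): print(v,'b-r',(p[v,228:242,2]-p[v,228:242,0]))
```

```text
224 [165 154 136 121 125 141 148 140 118  93  76  70  68  68] b-r [-21 -17  -3  22  24  11   4   5  18  33  41  44  45  46]
225 [174 168 160 142 131 139 148 142 131 117  98  79  69  68] b-r [-23 -21 -17  -6   6   6   4   7  23  39  40  40  44  46]
226 [185 177 171 162 149 145 148 143 137 134 122  98  79  70] b-r [-23 -23 -21 -17  -8   1   4   8  28  47  47  42  41  42]
227 [191 183 175 170 159 151 149 143 135 137 138 123 101  81] b-r [-24 -22 -22 -19 -10   0   3   8  28  51  55  48  41  40]
228 [192 185 178 170 161 153 149 143 129 130 139 139 123 101] b-r [-24 -24 -22 -19 -12   0   3   5  23  47  57  55  48  41]
229 [188 183 177 169 160 152 150 142 128 123 132 139 137 123] b-r [-25 -24 -22 -21 -13  -3   2   3  11  33  52  57  56  49]
230 [189 185 179 172 161 152 150 144 135 128 127 130 135 135] b-r [-26 -25 -23 -22 -15  -4   2   2  -1   8  32  53  61  58]
231 [191 189 186 180 169 157 150 146 140 139 136 126 125 133] b-r [-26 -27 -26 -22 -14  -3   3   2  -3  -8   4  29  53  62]
232 [189 190 191 188 178 164 157 158 155 153 148 137 125 126] b-r [-28 -28 -28 -24 -12  -1   4   6   1 -10 -
[... 1355 characters left out ...]
-13   2  -1 -22 -41 -46 -47 -47 -47 -47]
194 b-r [-53 -54 -54 -42 -17   1  -1 -21 -40 -44 -42 -39 -37 -34]
195 b-r [-53 -55 -56 -46 -20   0   2 -14 -32 -36 -33 -30 -26 -24]
196 b-r [-55 -55 -54 -42 -15   5   8  -2 -17 -24 -24 -25 -23 -24]
197 b-r [-50 -46 -41 -28  -5  11  13   6 -10 -19 -22 -24 -24 -24]
198 b-r [-32 -27 -23 -17  -3   9  12   6  -9 -17 -21 -23 -23 -25]
199 b-r [-22 -20 -20 -19 -13  -5   0  -4 -12 -17 -20 -22 -24 -25]
200 b-r [-23 -21 -21 -22 -20 -18 -14 -15 -16 -16 -18 -20 -23 -25]
201 b-r [-24 -22 -22 -21 -22 -21 -19 -18 -17 -17 -17 -19 -20 -22]
202 b-r [-23 -23 -22 -21 -22 -21 -19 -18 -17 -18 -17 -18 -19 -21]
203 b-r [-21 -22 -22 -21 -20 -20 -19 -18 -17 -17 -17 -18 -19 -20]
```

Run:
```python
from h import *
to(517.2,244.9,262)
```

```text
t 19.25 pos [560.5  54.4 294.6] rpy [180.     0.    13.27] F [-0.3  0.3 -1. ] w 27.9 f 29.7 | shift [ 0.0016 -0.1953  0.0326] twist 0
```

>>> play_rows([
  {"x":0,"y":-0.006,"z":0,"twist":0},
  {"x":0,"y":-0.022,"z":0,"twist":0},
  {"x":0,"y":-0.05,"z":0,"twist":0},
  {"x":0.001,"y":-0.085,"z":0,"twist":0},
  {"x":0.001,"y":-0.122,"z":0,"twist":0},
  {"x":0.001,"y":-0.157,"z":0,"twist":0},
  {"x":0.001,"y":-0.183,"z":0,"twist":0},
  {"x":0.001,"y":-0.194,"z":0,"twist":0},
])

```text
time: 20.05
tool_pos: [514.1, 249.4, 294.9]
tcp_rot: [-3.14, 0.0, 0.239]
contact_force: [0.1, -0.1, -0.5]
grip_width: 27.8
finger_force: 29.7
```

>>> play_rows([
  {"x":0,"y":0,"z":0.004,"twist":0},
  {"x":0,"y":0,"z":0.01,"twist":0},
  {"x":0,"y":0,"z":0.016,"twist":0},
  {"x":0,"y":0,"z":0.022,"twist":0},
  {"x":0,"y":0,"z":0.027,"twist":0},
  {"x":0,"y":0,"z":0.03,"twist":0},
  {"x":0,"y":0,"z":0.032,"twist":0},
  {"x":0,"y":0,"z":0.032,"twist":0},
])

```text
time: 20.85
tool_pos: [516.3, 244.9, 262.5]
tcp_rot: [-3.142, 0.0, 0.234]
contact_force: [-0.2, -0.4, -1.5]
grip_width: 28.2
finger_force: 29.7
```

>>> play_rows([
  {"x":0,"y":0,"z":0,"twist":0},
  {"x":0,"y":0,"z":0,"twist":0},
  {"x":0,"y":0,"z":0,"twist":0},
  {"x":0,"y":0,"z":0,"twist":0},
  {"x":0,"y":0,"z":0,"twist":0},
  {"x":0,"y":0,"z":0,"twist":0},
  {"x":0,"y":0,"z":0,"twist":0},
  {"x":0,"y":0,"z":0,"twist":0},
])

```text
time: 21.65
tool_pos: [516.3, 245.1, 262.7]
tcp_rot: [-3.142, -0.0, 0.234]
contact_force: [0.7, -0.7, -1.4]
grip_width: 27.8
finger_force: 29.7
```

Run:
```python
from h import *
import pickle
s=cap('side');pickle.dump(s,open('c3.pkl','wb'))
to(517.2,244.9,262)
o=bot.get_obs()['tool_pos']
for z in(0,25,50): print(proj(s,(o[0],o[1],o[2]-147.6+z)))
p=s['pixels'].astype(int)
for v in range(186,222): print(v,p[v,226:248].sum(1)//3,'b-r',(p[v,228:244,2]-p[v,228:244,0]))
```

```text
t 21.70 pos [516.2 245.1 262.7] rpy [-180.     -0.     13.42] F [ 0.3 -0.  -0.9] w 27.8 f 29.7 | shift [0.0009 0.0004 0.0007] twist 0
(np.float64(234.91506068928132), np.float64(208.97726734123665))
(np.float64(233.78126199470722), np.float64(199.8480348476035))
(np.float64(232.612819533266), np.float64(190.439854244664))
186 [152 154 160 166 159 149 142 146 168 185 188 188 187 184 183 183 185 185
 182 181 178 175] b-r [-38 -38 -22  -3   1 -15 -45 -60 -63 -62 -61 -59 -56 -55 -53 -54]
187 [155 159 163 168 160 150 143 145 167 186 189 188 188 188 181 179 183 185
 188 189 187 185] b-r [-41 -40 -24  -5   2 -11 -44 -60 -62 -62 -59 -53 -46 -44 -48 -53]
188 [159 165 171 173 162 151 144 144 168 186 190 191 194 194 180 176 180 183
 187 190 190 188] b-r [-43 -42 -28  -7   2  -8 -40 -58 -61 -58 -52 -37 -23 -20 -32 -48]
189 [164 170 178 179 166 152 145 144 162 180 187 189 195 192 180 184 184 183
 187 191 193 192] b-r [-44 -45 -32 -10   3  -5 -33 -52 -55 -55 -48 -33 -20 -18 -32 -50]
190 [168 172 177 179 165 151 145 141 152 170 180 185 191 188 181 183 186 187
 189 193 194 193] b-r [-44 -44 -32 -11 
[... 4095 characters left out ...]
r [5 3 4 3 3 5 5 5 4 4 4 4 3 3 3 3]
217 [253 253 240 224 229 234 233 232 230 227 225 206 173 151 147 148 145 135
 130 154 175 182] b-r [5 5 3 3 3 3 4 4 3 5 5 4 3 3 3 3]
218 [253 253 237 206 209 223 229 233 237 237 235 227 196 163 151 148 141 131
 128 148 170 178] b-r [6 7 5 3 4 3 4 3 3 3 5 4 4 4 3 3]
219 [253 253 240 194 172 185 200 214 223 225 221 210 188 165 151 145 138 131
 131 153 171 178] b-r [7 8 4 4 6 6 3 3 6 6 5 4 3 4 3 3]
220 [253 253 245 204 164 159 163 169 175 177 174 170 163 156 149 144 137 133
 142 164 178 181] b-r [6 9 4 3 3 3 3 4 5 4 3 4 3 4 3 3]
221 [253 253 251 229 186 161 155 154 155 156 157 157 155 152 149 144 142 145
 159 175 182 183] b-r [4 7 6 4 2 3 4 3 3 4 4 3 4 3 4 4]
```

>>> play_rows([
  {"x":0.001,"y":0.0005,"z":0,"twist":0},
  {"x":0.0015,"y":0.0005,"z":0.001,"twist":0},
  {"x":0.0015,"y":0.0005,"z":0.003,"twist":0},
  {"x":0.0015,"y":0.0005,"z":0.005,"twist":0},
  {"x":0.0015,"y":0.0005,"z":0.008,"twist":0},
  {"x":0.0015,"y":0.0005,"z":0.01,"twist":0},
  {"x":0.0015,"y":0.0005,"z":0.011,"twist":0},
  {"x":0.0015,"y":0.0005,"z":0.011,"twist":0},
])

```text
time: 22.5
tool_pos: [517.8, 244.9, 251.5]
tcp_rot: [-3.142, 0.0, 0.234]
contact_force: [-0.4, -0.0, -2.3]
grip_width: 27.5
finger_force: 29.7
```

Run:
```python
from h import *
s=cap('side')
to(517.7,244.9,197.6)
p=s['pixels'].astype(int)
for v in range(206,222): print(v,p[v,226:248].sum(1)//3,'b-r',(p[v,230:242,2]-p[v,230:242,0]))
```

```text
t 22.55 pos [517.8 244.9 251.7] rpy [-179.99   -0.     13.42] F [ 1.1  0.1 -1. ] w 27.9 f 29.7 | shift [-0.0001 -0.      0.0541] twist 0
206 [171 164 157 151 147 143 141 143 146 143 135 137 144 152 156 160 166 174
 177 178 179 179] b-r [-16 -15 -14  -7   1   3  -1  -9 -14 -15 -16 -17]
207 [171 165 159 153 148 144 142 143 147 145 136 136 142 146 152 156 162 170
 175 175 174 176] b-r [-15 -15 -14  -8  -2   3   0  -8 -13 -15 -17 -16]
208 [168 163 159 155 152 150 149 146 147 146 139 139 142 144 147 152 156 164
 168 169 171 176] b-r [-15 -14 -13  -8  -1   2   1  -8 -14 -15 -15 -15]
209 [175 177 174 175 176 171 162 152 148 147 140 138 140 141 144 151 155 161
 165 168 172 177] b-r [ -9  -9  -9  -7  -1   2   1  -6 -10 -12 -12 -10]
210 [219 230 231 232 230 215 187 165 154 151 143 135 137 140 145 154 159 166
 171 173 175 180] b-r [ 3  2 -1 -2  2  3  3  0 -3 -4 -4 -2]
211 [242 254 254 253 250 230 190 165 164 168 159 144 142 144 144 148 154 164
 173 177 179 180] b-r [5 6 5 4 8 9 9 6 4 2 2 3]
212 [235 253 253 251 244 223 178 157 171 185 177 157 149 148 146 144 146 152
 165 175 179 180] b-r [ 5  5
[... 468 characters left out ...]
158 150 145 146 146 145 138
 134 159 179 182] b-r [4 3 3 4 5 4 5 3 3 3 3 3]
217 [253 253 240 224 230 234 233 232 229 225 212 193 170 151 147 148 144 134
 130 154 176 181] b-r [4 3 3 3 3 4 6 5 4 3 3 4]
218 [253 253 237 206 208 223 229 233 237 237 233 225 195 162 151 148 142 132
 128 148 170 178] b-r [6 3 4 3 4 4 3 4 5 3 3 3]
219 [253 253 239 193 172 185 200 214 224 225 221 210 189 165 151 144 138 130
 131 151 172 178] b-r [4 4 6 6 4 3 5 6 5 4 3 3]
220 [253 253 245 205 163 158 164 169 175 177 175 170 164 156 149 143 137 133
 143 164 178 181] b-r [5 4 4 3 4 4 4 5 4 5 4 3]
221 [253 253 251 229 186 161 155 155 155 156 157 157 155 153 149 144 142 146
 159 175 182 182] b-r [7 4 3 3 3 3 4 4 4 4 3 3]
```

>>> play_rows([
  {"x":0.0005,"y":0,"z":0.001,"twist":0},
  {"x":0.0005,"y":0,"z":0.003,"twist":0},
  {"x":0.0005,"y":0,"z":0.006,"twist":0},
  {"x":0.0005,"y":0,"z":0.01,"twist":0},
  {"x":0.0005,"y":0,"z":0.014,"twist":0},
  {"x":0.0005,"y":0,"z":0.018,"twist":0},
  {"x":0.0005,"y":0,"z":0.02,"twist":0},
  {"x":0.0005,"y":0,"z":0.02,"twist":0},
])

```text
time: 23.35
tool_pos: [518.2, 245.0, 231.3]
tcp_rot: [-3.142, 0.001, 0.234]
contact_force: [-0.4, -0.3, -1.3]
grip_width: 28.0
finger_force: 29.7
```

Run:
```python
from h import *
s=cap('side')
to(518,244.9,197.6)
p=s['pixels'].astype(int)
for v in range(207,222): print(v,p[v,226:248].sum(1)//3,'b-r',(p[v,230:242,2]-p[v,230:242,0]))
```

```text
t 23.40 pos [518.3 245.  231.6] rpy [-1.800e+02  1.000e-02  1.342e+01] F [-0.5  0.2 -1.3] w 28.0 f 29.7 | shift [-0.0003  0.      0.034 ] twist 0
207 [172 165 160 153 148 144 142 140 143 145 138 136 140 146 152 156 162 170
 175 175 174 175] b-r [-16 -14 -14  -9  -1   3   2  -6 -14 -15 -16 -16]
208 [167 163 159 155 153 151 147 141 143 146 139 134 138 143 147 151 157 163
 168 169 170 176] b-r [-15 -15 -14 -10  -1   3   3  -5 -12 -14 -15 -14]
209 [175 177 173 175 176 171 162 149 144 146 140 133 135 140 146 152 155 161
 165 168 172 178] b-r [ -9 -10 -10  -9  -2   2   2  -3  -9 -12 -11 -11]
210 [219 230 231 231 229 211 182 156 146 147 142 133 134 141 145 154 159 166
 171 173 176 180] b-r [ 3  2 -3 -3  0  2  2  0 -2 -4 -4 -2]
211 [243 254 254 252 245 224 180 150 144 146 142 136 138 143 144 148 153 164
 173 177 179 180] b-r [6 6 5 3 2 3 2 3 3 3 3 3]
212 [233 252 252 246 232 207 171 148 144 146 144 137 142 147 146 144 146 153
 166 175 179 180] b-r [6 7 5 4 4 3 3 4 3 4 3 3]
213 [214 232 234 232 231 225 193 154 141 147 144 137 142 147 145 144 144 146
 155 170 179 180] b-r [3 3 6 5 3 4 3 3 3 3 
[... 304 characters left out ...]
142 141 144 145 147 145 139
 135 159 179 183] b-r [3 3 4 5 4 5 3 3 4 3 4 4]
217 [253 252 239 224 230 235 233 232 228 209 178 156 148 147 148 148 144 134
 130 155 176 182] b-r [4 4 3 3 3 6 4 4 3 3 3 3]
218 [253 253 238 206 209 223 229 234 237 233 212 183 164 153 151 148 142 132
 128 148 170 177] b-r [5 3 4 4 3 4 5 6 4 4 4 4]
219 [253 252 240 194 172 185 200 214 224 226 214 196 175 158 151 145 138 130
 131 152 172 177] b-r [4 4 5 6 3 4 6 5 5 4 4 4]
220 [253 253 245 205 163 159 164 170 175 178 175 169 162 154 149 144 138 133
 142 164 178 181] b-r [4 3 3 4 3 4 5 5 5 3 3 4]
221 [253 253 251 229 186 161 155 155 155 156 158 157 156 153 149 145 143 145
 159 175 182 183] b-r [7 4 3 2 2 3 4 4 4 3 4 3]
```

>>> play_rows([
  {"x":0,"y":0,"z":0.003,"twist":0},
  {"x":0,"y":0,"z":0.008,"twist":0},
  {"x":0,"y":0,"z":0.014,"twist":0},
  {"x":0,"y":0,"z":0.02,"twist":0},
  {"x":0,"y":0,"z":0.026,"twist":0},
  {"x":0,"y":0,"z":0.031,"twist":0},
  {"x":0,"y":0,"z":0.0335,"twist":0},
  {"x":0,"y":0,"z":0.034,"twist":0},
])

```text
time: 24.2
tool_pos: [518.2, 245.0, 197.3]
tcp_rot: [-3.142, 0.001, 0.234]
contact_force: [-0.4, 0.1, -1.2]
grip_width: 28.0
finger_force: 29.7
```

>>> play_rows([
  {"x":0,"y":0,"z":0,"twist":0},
  {"x":0,"y":0,"z":0,"twist":0},
  {"x":0,"y":0,"z":0,"twist":0},
  {"x":0,"y":0,"z":0,"twist":0},
  {"x":0,"y":0,"z":0,"twist":0},
  {"x":0,"y":0,"z":0,"twist":0},
  {"x":0,"y":0,"z":0,"twist":0},
  {"x":0,"y":0,"z":0,"twist":0},
])

```text
time: 25.0
tool_pos: [518.4, 245.0, 197.7]
tcp_rot: [-3.141, -0.0, 0.234]
contact_force: [-0.6, 0.2, -2.3]
grip_width: 27.9
finger_force: 29.7
```

Run:
```python
from h import *
import pickle
s=cap('side')
to(518,244.9,197.6)
p=s['pixels'].astype(int)
for v in range(176,222,2): print(v,p[v,222:246].sum(1)//3,'b-r',(p[v,226:242,2]-p[v,226:242,0]))
o=bot.get_obs()['tool_pos']
for z in(100,150,160):print(z,proj(s,(o[0],o[1],z)))
# cap still hanging: dark pixels of disc region
g=p.sum(2)//3; m=g[235:262,320:350]<45; print('cap dark px',m.sum())
```

```text
t 25.05 pos [518.3 245.  197.7] rpy [-180.     -0.     13.42] F [ 0.2 -0.9 -1.2] w 28.4 f 29.7 | shift [-0.0004  0.0001  0.0001] twist 0
176 [167 128  73  51  50  50  51  51  49  67 116 157 172 174 177 174 173 184
 190 185 176 171 170 170] b-r [ -2  -2  -2  -2  -1  -2  -6  -9 -10 -10 -10 -11 -10 -11 -11 -12]
178 [169 138  88  56  49  51  51  50  49  59 100 149 171 173 172 170 168 170
 167 173 175 173 172 172] b-r [ -2  -1  -2  -1  -1  -2  -5  -8 -10 -10 -10 -11 -10 -10  -8  -9]
180 [162 141  96  58  50  51  51  49  50  52  88 142 170 174 171 166 166 172
 178 182 177 168 161 155] b-r [ -2  -2  -2  -2  -2  -1  -3  -9 -10 -11 -11 -10 -10 -11 -10 -11]
182 [153 155 120  70  51  52  52  51  49  50  79 140 170 174 173 172 170 169
 168 170 169 167 165 161] b-r [ -2  -2  -2  -2  -1  -2  -3  -8 -11 -10 -10 -10 -10 -11 -10 -10]
184 [149 146 117  74  53  53  53  51  52  49  67 117 157 172 174 177 174 170
 169 168 168 168 166 161] b-r [ -2  -2  -2  -2  -1   0  -3  -6  -9 -10 -10 -11 -11 -11 -10 -10]
186 [151 141 116  77  54  52  54  52  51  51  60 100 149 171 174 176 173 170
 168 167 163 158 158 
[... 2404 characters left out ...]
0  8  4  3  5  3  3  3  4  3  3  3  3  3  3]
216 [253 254 254 254 253 245 231 228 221 196 166 145 140 142 146 142 139 141
 145 145 145 138 134 158] b-r [3 6 5 4 4 5 4 3 3 3 4 3 3 3 3 3]
218 [252 253 253 253 253 253 237 206 209 223 225 225 209 178 158 154 152 151
 150 148 141 131 127 148] b-r [2 2 6 7 5 4 4 4 6 4 4 3 4 4 3 4]
220 [253 253 253 253 253 253 245 205 163 159 164 170 173 168 162 159 157 154
 148 143 137 133 142 164] b-r [ 2  2  5 10  5  4  3  3  3  4  4  5  4  4  3  3]
100 (np.float64(236.41956696854947), np.float64(214.1160837292816))
150 (np.float64(234.1858573729184), np.float64(195.9194768238245))
160 (np.float64(233.72280003750643), np.float64(192.1472441559518))
cap dark px 0
```

Run:
```python
from h import *
s=cap('side');g=s['pixels'].astype(int).sum(2)//3
n=(g[240:262,325:355]<75).sum();print('cap dark px',n)
to(518.2,245,197.7)
if n>60: print(bot.close_job())
```

```text
cap dark px 471
t 25.10 pos [518.3 245.  197.7] rpy [-180.     -0.     13.42] F [ 0.4 -0.7 -2.2] w 27.7 f 29.7 | shift [-0.0001  0.      0.    ] twist 0
the job is handed in; nothing more can be done
None
```

The job is handed in at 25.1 s: the cap was hung on the hook, and the scope is held still and upright in the bush with its lens at port level. No contact showed in the force readings while lowering; the rod is centred to about 0.5 mm across the side camera's view and 1.5 mm along it.

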